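# Clay offcut into the pedal bin

### The job

Throw the dry clay offcut into the reclaim bin: push the bin's pedal all the way down and slide it sideways under its catch so that the lid stays open by itself, then put the offcut in the bin. Finally press the pedal to free it from the catch, slide it back and ease it up under your finger so that the lid comes down slowly and shut, never slamming. Do not lean hard on the pedal, and leave the other things where they are.

Things in the scene. Friction and masses are not known exactly. Their poses are not given: they have to be found in the camera images.
- bin: Reclaim bin, fixed: open-topped steel box 200 (its x) by 220 mm (its y), rim 165 mm above the table, walls 5 mm, inner floor 60 mm above the table, on a dark plinth. Origin on the table under the box's centre, z up. The pedal sticks out of its -x side; the lid is hinged along the top of its +x side.
- catch (a point): Middle of the underside of the catch's flat steel lip, 32 mm above the table. The lip, 28 mm long along y, 6 mm thick, is on a post in front of the bin, on the pedal's +y side. The pedal's side bar (8 mm thick, 105 mm from the pin, ending 22 mm to +y of the pedal's middle) goes under it only with the tread within about 3 mm of its stop; let go there, it rises 3 mm and stays.
- pedal: Pedal lever: steel bar 24 by 8 mm. Origin on its hinge pin, 40 mm above the table; the bar runs 190 mm along its -x, y along the pin (the origin does not slide). At rest its outer end tilts 0.125 rad up; pressing turns it 0.25 rad (40 mm at the tread) to a hard stop. The tread pushes back with 5 to 9 N, then sharply at the stop. Over 28 N would bend it.
- pedal_end (a point): Point on the pedal bar's upper face, 160 mm from the pin, 24 mm above the table with the pedal at its stop, under the middle of the tread: a black rubber dish 58 mm square outside, 50 mm inside, rims 10 mm high, so shut fingertips fit in and can push it sideways. It stands on a threaded stem: the dish's floor is 6 to 30 mm above this point, different each time and not measured.
- shift (a joint): How far the pedal is slid along its pin, m, towards the bin's +y: 0 clear of the catch, 0.016 fully under it. Past 0.010 the catch holds; under 0.003 the pedal clears the lip. To free a caught pedal press it to its stop again, then slide it to -y. Light friction, about 1 N; it stays where it is left.
- lid (a joint): Lid angle, rad: 0 shut, about 1.65 with the pedal at its stop, about 1.53 when held by the catch. Linked to the pedal: 10 mm at the tread is about 0.41 rad. If the pedal is let go the lid slams; closing slower than 3.5 rad/s (80 mm/s at the tread) is soft.
- lid_edge (a point): Middle of the lid's free edge; the lid is a steel plate 210 by 228 mm, 6 mm thick, hinged at x = 105 mm, z = 166 mm in the bin's frame. Held open it stands nearly upright at the bin's +x side, leaning a few degrees over the mouth.
- offcut: The dry clay offcut: a plain pale brick-shaped bar, 84 mm (its x) by 34 mm (its y) by 26 mm high, about 140 g, lying on the table. Origin at the centre of its underside.
- pinch_pot: Bystander: small raw clay bowl, 72 mm across, 50 mm high. Origin under its centre.
- clay_box: Bystander: slab-built clay box 150 mm high standing on a blue banding wheel.
- clay_bowl: Bystander: raw clay bowl, 140 mm across, 55 mm high.
- paper_cup: Bystander: white lidded drinking cup, 72 mm across, 100 mm high.
- wood_knife: Bystander: wooden modelling knife, 185 mm long, lying on the table.
- brush: Bystander: brush lying on the table.
- wood_strip: Bystander: wooden thickness strip 240 by 35 by 12 mm, lying on the table.
Mind the look-alikes: they are no part of the job. There is more than one size of the offcut; the job needs the smallest.

How it is judged (in metres and radians):
On the way, in this order (a step that is already met when the one before it is completed fails the run):
1. the lid stands open by itself, the pedal held under its catch and not touched (value of joint lid above 1 rad and value of joint shift above 0.008 m and contact force between the fingers and pedal below 0.1 N), for 0.3 s.
2. the offcut lies in the bin, let go, with the lid still held open (x of offcut in the frame of bin between -0.095 and 0.095 m and y of offcut in the frame of bin between -0.105 and 0.105 m and z of offcut in the frame of bin below 0.15 m and value of joint lid above 1 rad and contact force between the fingers and offcut below 0.1 N), for 0.2 s.
At the end, for the whole second after the job is handed in: The offcut lies at rest inside the bin (below its rim), the lid is shut to within 0.06 rad, and the pedal is up and not touched (x of offcut in the frame of bin between -0.095 and 0.095 m and y of offcut in the frame of bin between -0.105 and 0.105 m and z of offcut in the frame of bin below 0.15 m and value of joint lid below 0.06 rad and linear speed of offcut below 0.02 m/s and contact force between the fingers and pedal below 0.1 N).
It fails at once if the lid slams: it closes faster than 3.5 rad/s in the lower part of its swing (below 0.9 rad) (velocity of joint lid below -3.5 rad/s and value of joint lid below 0.9 rad).
It fails at once if the pedal is pushed with more than 28 N (contact force between the fingers and pedal above 28 N).
It fails at once if a bystander is moved by more than 30 mm (distance of any of pinch_pot, clay_box, clay_bowl, paper_cup, wood_knife, brush, wood_strip from where it was at the start of the episode above 0.03 m).
It also fails if it takes over 72 s, if anything falls off the work surface, if the arm or the gripper's body presses on something with over 40 N, if the wrist force passes 120 N, or if a joint passes its speed limit or range.

### The arm

A 6-joint arm with a two-finger parallel gripper is mounted at the origin on the work surface. World frame = base frame: x ahead of the robot, y to its left, z up, the work surface at z = 0. Lengths are in m, angles in degrees, forces in N, time in s.
With the tool pointing down it reaches from about 0.25 to 0.725 m from the base axis. Payload 9.7 kg.
Tool frame: the origin (TCP) lies midway between the tips of the shut fingers; the grasp point (between the pads) lies 19 mm behind it; z points along the fingers, y is the line along which they close (so a half turn about z gives the same grasp; the last joint's range is limited). The gripper opens to 85 mm and grips with 20 to 120 N. Pads are 22 mm wide; open, the fingers measure 114 mm over their backs; the gripper's body (76 mm by 85 mm) begins 54 mm behind the grasp point. The pads swing forward as they close: fully open they stand 13 mm farther back than shut.
Start: joints at [68.067, 4.979, 10.078, 95.1, 0, 90], TCP at [0.205, 0.51, 0.231] pointing down, gripper open.
Joint ranges: [-179.16, 179.16], [-48.56, 103.87], [-65.8, 70.77], [-126.05, 130.52], [-82.76, 87.17], [-180, 180]. Speed limits (degrees/s): [127.2, 127.2, 147.25, 180, 180, 180].

### API

Orientations are given as [roll, pitch, yaw] about the fixed x, y, z axes, in that order (R = Rz(yaw) Ry(pitch) Rx(roll)).
In Python, from workcell import * gives the robot as it stands.
- The arm moves only by the tool servo_tool, never from a script. Its argument "moves" is a list of rows, each a list of 4 numbers: the shift along the world's x, y, z in a scale on which 1.0 is 0.75 m, then the turn about the world's z in fractions of the full range, 1 being pi rad. A call has 1 to 20 rows; each row is the pose to reach, as a shift and turn from the pose commanded when the call began; what a row does not reach only later rows make up. A row lasts 1/12 s, in which the tool goes at most 41.7 mm and 7.16 degrees, less where a joint would pass 70% of its speed; a pose out of reach is approached as far as the arm can. A call with a gripper value outside its range is refused whole. "claw" is the closure, from 0 (fully open) to 1 (shut), set as the call begins (left out, the last holds). The fingers move at their own pace and stop on an object; "force" is the grip in N (left out, the last holds). Time passes only in rows, so rows that repeat a pose let the fingers close. It gives the time, the measured TCP pose, the force, the opening and the grip force at its end, in the units of the state.
- get_obs(): the state, without advancing time (a new reading comes with each control period).
- camera(name): name is "side" or "top"; returns the picture (400x640x3 uint8, red, green, blue); there is no depth.
- get_calibration(name): a dict with "fx", "fy", "cx", "cy" (pixels), "rvec" (rotation vector, rad) and "tvec" (3), from world to camera coordinates, as OpenCV has them. Camera axes: x right, y down, z forward; pixel columns grow to the right and rows downward; lengths in m; the calibration is good to about 2 mm. A picture is of the moment at which its call begins. get_calibration takes no time and is no camera call.
- job_done(): hands the job in; it is judged then, once.
The state is a dict: "time": time; "q": joint angles; "qd": joint speeds; "joint_efforts": joint torques, N m; "ee_pos": TCP position; "tcp_rot": TCP orientation; "wrist_force": force on the tool from outside, world axes, zero at the start; "torque": the same for the moment, N m; "opening": finger opening in m; "grasp_force": force on a finger pad.
Only numpy, scipy, OpenCV 4.12 (cv2) and the standard library are available. Lean on these libraries where they do the work, as an engineer would, in place of code of your own. Each camera call takes 0.05 s, during which the arm holds its last target. There are 200 camera calls.

## Working session

There is one attempt and no reset: what is moved stays moved. The work goes in short steps, Python scripts to look and compute and a tool call to move; the robot and the scene stay as the last step left them, time stands still between calls to the robot, and variables do not carry over. Pictures are saved under pics/ and viewed, at most 10 in all, crops included, and the job is handed in when it is done.

Besides the shell and the picture viewer there is one more tool, called after "Emit:" as name(argument=value, ...), one argument or row to a line, values as JSON. servo_tool: Moves the arm, as the interface text tells. Its arguments: {"type":"object","properties":{"moves":{"type":"array","items":{"type":"array","items":{"type":"number"}}},"claw":{"type":"number"},"force":{"type":"number"}},"required":["moves"]}

```bash
mkdir -p pics; ls
cat > h.py <<'E'
from workcell import *
import numpy as np, cv2
def cal(n):
    c=get_calibration(n);K=np.array([[c['fx'],0,c['cx']],[0,c['fy'],c['cy']],[0,0,1.]])
    return K,np.array(c['rvec'],float),np.array(c['tvec'],float)
def ray(n,uv):
    K,r,t=cal(n);R=cv2.Rodrigues(r)[0];d=R.T@np.linalg.solve(K,[uv[0],uv[1],1.]);return -R.T@t,d/np.linalg.norm(d)
def onz(n,uv,z):
    o,d=ray(n,uv);return o+d*(z-o[2])/d[2]
def tri(a,b):
    o,d=ray('top',a);p,e=ray('side',b);s,t=np.linalg.lstsq(np.c_[d,-e],p-o,rcond=None)[0];return (o+d*s+p+e*t)/2,np.linalg.norm(o+d*s-p-e*t)
def proj(n,P):
    K,r,t=cal(n);return cv2.projectPoints(np.array(P,float).reshape(-1,3),r,t,K,None)[0][:,0]
def snap(n,f):
    im=np.ascontiguousarray(camera(n)[:,:,::-1]);cv2.imwrite('pics/'+f,im);return im
E
python3 - <<'E'
from h import *
for n in('top','side'): snap(n,n+'0.png'); print(n,ray(n,(320,200)),cal(n)[0][0,0])
print(get_obs())
E
```

```text
pics
top (array([0.36414923, 0.01323093, 1.22174719]), array([ 0.17692575, -0.00516269, -0.98421066])) 414.88530696588793
side (array([0.72844872, 0.41060028, 1.10586429]), array([-0.18571047, -0.37653234, -0.90759849])) 376.80377762692257
{'time': 0.1, 'q': array([ 6.80663891e+01,  5.01043297e+00,  1.00378590e+01,  9.50988400e+01,
       -3.93778403e-05,  9.00002998e+01]), 'qd': array([-0.09233109, -0.18457831,  0.06410998,  0.1782959 ,  0.00070352,
       -0.00835367]), 'joint_efforts': array([-9.36267206e-04, -5.21560156e+01,  4.65652764e+01,  1.59833551e-02,
       -6.28892872e-05, -7.09947940e-06]), 'ee_pos': array([0.20536652, 0.51000003, 0.23061996]), 'tcp_rot': array([-1.79928586e+02,  3.97515449e-05,  1.58066089e+02]), 'wrist_force': array([ 0.13770841,  0.25536177, -0.18287338]), 'torque': array([ 0.03154699,  0.02289705, -0.04825862]), 'grasp_force': 0.0, 'opening': 0.08494437255786377}
```

View pics/top0.png

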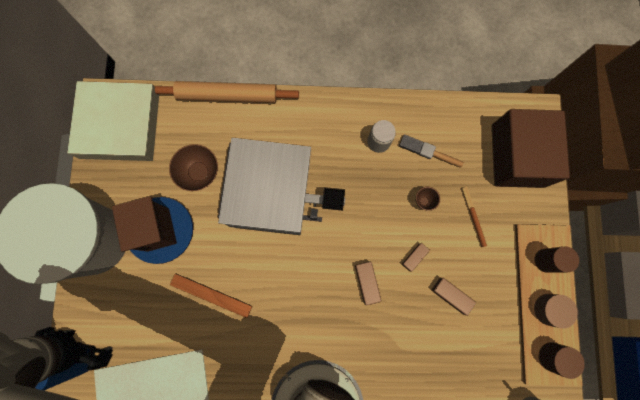

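View pics/side0.png

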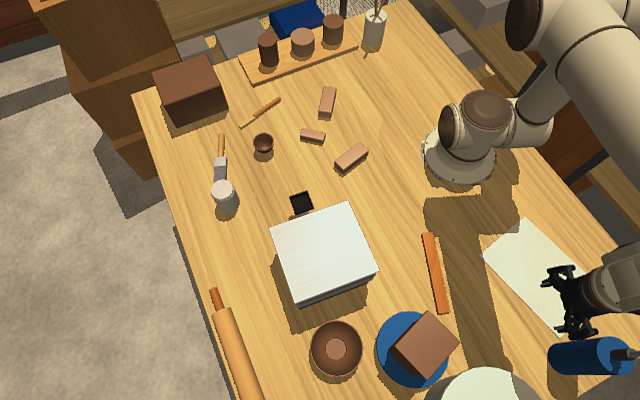

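The top view shows the lid at about (266,185), the black tread at (334,199) and the catch at (313,214). The brick-shaped bars are at (417,257), (369,283) and (455,295). (417,257) looks the smallest, so I'll measure all three and crop it.

Run:
```python
from h import *
T=cv2.imread('pics/top0.png');S=cv2.imread('pics/side0.png')
def cont(im,x0,y0,x1,y1,f):
    m=np.zeros(im.shape[:2],np.uint8);m[y0:y1,x0:x1]=f(im[y0:y1,x0:x1])*255
    return max(cv2.findContours(m,0,2)[0],key=cv2.contourArea)
hsv=lambda a:cv2.cvtColor(a,cv2.COLOR_BGR2HSV)
for u,v in((417,257),(369,283),(455,295)): print('hsv',hsv(T)[v,u],hsv(T)[v-25,u+2])
clay=lambda a:(hsv(a)[...,1]<118)&(hsv(a)[...,2]>100)
for u,v in((417,257),(369,283),(455,295)):
    c=cont(T,u-25,v-28,u+26,v+28,clay)
    P=np.array([onz('top',p,.026)[:2] for p in c[:,0].astype(float)],np.float32)
    print('brick',len(c),cv2.minAreaRect(c),cv2.minAreaRect(P*1000))
c=cont(T,315,180,352,215,lambda a:a.max(2)<45);print('treadT',cv2.boxPoints(cv2.minAreaRect(c)).round(1).tolist())
c=cont(S,280,185,320,220,lambda a:a.max(2)<45);print('treadS',cv2.boxPoints(cv2.minAreaRect(c)).round(1).tolist())
g=lambda a:(hsv(a)[...,1]<60)&(hsv(a)[...,2]>90)
c=cont(T,212,130,316,240,g);ap=cv2.approxPolyDP(cv2.convexHull(c),5,True)[:,0];print('lidT',ap.tolist(),[onz('top',p,.172).round(3).tolist() for p in ap.astype(float)])
c=cont(S,262,195,385,310,lambda a:(hsv(a)[...,1]<60)&(hsv(a)[...,2]>150));ap=cv2.approxPolyDP(cv2.convexHull(c),5,True)[:,0];print('lidS',ap.tolist(),[onz('side',p,.172).round(3).tolist() for p in ap.astype(float)])
a=cv2.resize(T[170:320,300:500],None,fx=4,fy=4,interpolation=2);cv2.imwrite('pics/c1.png',a)
```

```text
hsv [ 12 115 166] [ 20 121 183]
hsv [ 14 109 171] [ 18 130 179]
hsv [ 14 108 168] [ 17 134 171]
brick 33 ((416.2300720214844, 256.9513244628906), (10.442001342773438, 27.657194137573242), 41.18592834472656) ((420.05975341796875, -274.4720458984375), (29.524131774902344, 81.02822875976562), 48.656009674072266)
brick 63 ((368.39886474609375, 283.0617980957031), (40.62461853027344, 15.890073776245117), 77.00537872314453) ((343.4647216796875, -136.4283905029297), (113.21954345703125, 45.57243347167969), 13.771947860717773)
brick 62 ((454.96148681640625, 296.5507507324219), (41.432273864746094, 14.872307777404785), 37.23483657836914) ((310.6408996582031, -383.3917236328125), (114.46691131591797, 42.87575149536133), 53.83423614501953)
treadT [[321.3999938964844, 207.5], [323.6000061035156, 187.39999389648438], [344.1000061035156, 189.6999969482422], [341.8999938964844, 209.8000030517578]]
treadS [[289.20001220703125, 196.60000610351562], [306.8999938964844, 190.6999969482422], [312.79998779296875, 208.39999389648438], [295.1000061035156, 214.3000030517578]]
lidT [[233, 138], [309, 147], [315, 202], [299, 232], [219, 222]] [[0.712, 0.24, 0.172], [0.693, 0.04, 0.172], [0.547, 0.02, 0.172], [0.469, 0.059, 0.172], [0.49, 0.262, 0.172]]
lidS [[347, 200], [379, 270], [295, 303], [269, 228]] [[0.471, 0.055, 0.172], [0.489, 0.262, 0.172], [0.712, 0.244, 0.172], [0.694, 0.038, 0.172]]
```

View pics/c1.png

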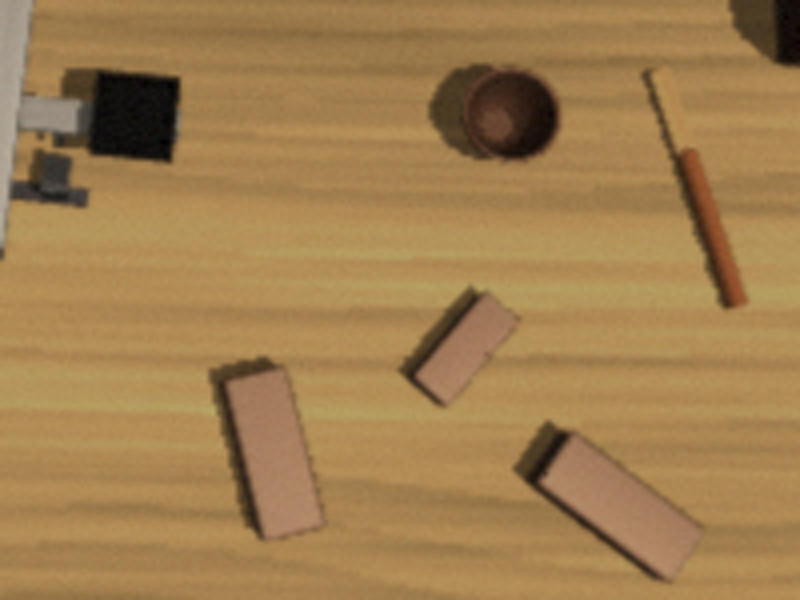

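The crop shows three bars. The smallest is at full-frame (417,257), about 81x30 mm, which fits the 84x34 offcut. The other two are about 114x44 mm. The bin centre is near (0.591,0.150) with its x axis at about 84.7°. Next I'll measure the tread height and joint-check the poses.

Run:
```python
from h import *
# tread corners: top order TL.. ; match by world layout
T=[[321.4,207.5],[323.6,187.4],[344.1,189.7],[341.9,209.8]]
S=[[289.2,196.6],[306.9,190.7],[312.8,208.4],[295.1,214.3]]
for z in(.06,.08,.1): print(z,[onz('top',np.array(p),z)[:2].round(3).tolist() for p in T],[onz('side',np.array(p),z)[:2].round(3).tolist() for p in S])
print(tri(np.mean(T,0),np.mean(S,0)))
for t in T:
    print(t,[(np.round(tri(t,s)[0],3).tolist(),round(tri(t,s)[1],3)) for s in S])
a=np.radians(84.7);ex=np.array([np.cos(a),np.sin(a)]);ey=np.array([-ex[1],ex[0]]);c=np.array([.591,.15])
p=tri(np.mean(T,0),np.mean(S,0))[0][:2]-c;print('tread in bin',p@ex,p@ey)
# metal bar and lip corners in crop
for n,(u,v) in dict(catchpost=(55,170),lipL=(12,192),lipR=(88,200),bar=(50,114)).items():
    q=onz('top',(300+u/4,170+v/4),.038)[:2];print(n,q,(q-c)@ex,(q-c)@ey)
```

```text
0.06 [[0.551, 0.003], [0.61, -0.002], [0.605, -0.061], [0.546, -0.056]] [[0.595, -0.075], [0.537, -0.069], [0.546, -0.008], [0.603, -0.013]]
0.08 [[0.548, 0.003], [0.606, -0.002], [0.601, -0.06], [0.543, -0.054]] [[0.597, -0.066], [0.541, -0.06], [0.55, 0.0], [0.605, -0.005]]
0.1 [[0.545, 0.003], [0.601, -0.002], [0.596, -0.058], [0.54, -0.053]] [[0.6, -0.056], [0.544, -0.051], [0.553, 0.008], [0.607, 0.003]]
(array([ 0.57371158, -0.02865421,  0.08715132]), np.float64(0.0017975664971170552))
[321.4, 207.5] [([0.573, -0.017, 0.135], np.float64(0.077)), ([0.546, -0.006, 0.175], np.float64(0.032)), ([0.549, 0.002, 0.082], np.float64(0.003)), ([0.578, -0.012, 0.024], np.float64(0.05))]
[323.6, 187.4] [([0.598, -0.01, 0.178], np.float64(0.031)), ([0.571, 0.003, 0.226], np.float64(0.01)), ([0.576, 0.013, 0.151], np.float64(0.041)), ([0.605, -0.002, 0.086], np.float64(0.002))]
[344.1, 189.7] [([0.598, -0.059, 0.093], np.float64(0.001)), ([0.569, -0.04, 0.159], np.float64(0.041)), ([0.574, -0.031, 0.081], np.float64(0.077)), ([0.606, -0.054, -0.008], np.float64(0.034))]
[341.9, 209.8] [([0.571, -0.072, 0.033], np.float64(0.05)), ([0.542, -0.054, 0.091], np.float64(0.002)), ([0.545, -0.048, -0.011], np.float64(0.033)), ([0.577, -0.07, -0.095], np.float64(0.017))]
tread in bin -0.1794873512847349 0.0007121123724193954
catchpost [0.53987503 0.02412395] -0.13006033527640348 0.03927914563407939
lipL [0.52311327 0.05455097] -0.1013116986250155 0.058779814959413104
lipR [ 5.18694284e-01 -1.65215400e-04] -0.15620213526613785 0.05812573831004936
bar [0.58078141 0.02885603] -0.1215699449358031 -0.0010152391582944336
```

Units first: shifts go in shares of 0.75 m and turns go in shares of pi rad. So -53.9 cm / 75 = -0.7187, 36.9 cm / 75 = 0.492, -1.28 rad / 3.1416 = -0.4074.

Emit:
servo_tool(
  moves=[
    [0.0307,-0.0453,0.0267,-0.0318],
    [0.0613,-0.0907,0.04,-0.0637],
    [0.092,-0.1347,0.04,-0.0955],
    [0.1227,-0.18,0.04,-0.1273],
    [0.1533,-0.224,0.04,-0.1592],
    [0.184,-0.2693,0.04,-0.191],
    [0.2147,-0.3147,0.04,-0.2228],
    [0.2453,-0.36,0.04,-0.2546],
    [0.2773,-0.404,0.04,-0.2865],
    [0.308,-0.4493,0.04,-0.3183],
    [0.3387,-0.4933,0.04,-0.3501],
    [0.3693,-0.5387,0.04,-0.382],
    [0.4,-0.584,0.04,-0.4074],
    [0.4307,-0.6293,0.04,-0.4074],
    [0.4613,-0.6733,0.0267,-0.4074],
    [0.492,-0.7187,-0.0133,-0.4074],
    [0.492,-0.7187,-0.0667,-0.4074],
    [0.492,-0.7187,-0.12,-0.4074],
    [0.492,-0.7187,-0.1467,-0.4074],
    [0.492,-0.7187,-0.1467,-0.4074],
  ],
  claw=1,
)

```text
time: 1.77
ee_pos: [0.5715, -0.0291, 0.1148]
tcp_rot: [-179.4, 0.0, 84.7]
wrist_force: [0.0, -0.3, -0.7]
opening: -0.0003
grasp_force: 0.0
```

Emit:
servo_tool(
  moves=[
    [0.0013,0,-0.0133,0],
    [0.0027,0,-0.0267,0],
    [0.0027,0,-0.0347,0],
    [0.0027,0,-0.04,0],
    [0.0027,0,-0.04,0],
    [0.0027,0,-0.04,0],
  ],
)

```text
time: 2.27
ee_pos: [0.5767, -0.0287, 0.0919]
tcp_rot: [180.0, -0.0, 84.7]
wrist_force: [0.3, -0.0, -0.2]
opening: -0.0001
grasp_force: 0.0
```

Run:
```python
from h import *
a=snap('top','t1.png')[150:250,280:400];b=snap('side','s1.png')[150:250,250:370]
cv2.imwrite('pics/c2.png',np.hstack([cv2.resize(i,None,fx=3.3,fy=3.3,interpolation=2) for i in(a,b)]));o=get_obs();print(o['ee_pos'],o['q'],o['wrist_force'])
```

```text
[ 0.57680053 -0.02874922  0.09207676] [-2.85352758e+00  8.18854451e+00 -1.80074977e+00  7.99460924e+01
  2.42613489e-04  9.24081556e+01] [0.21717167 0.09331795 0.14464351]
```

View pics/c2.png

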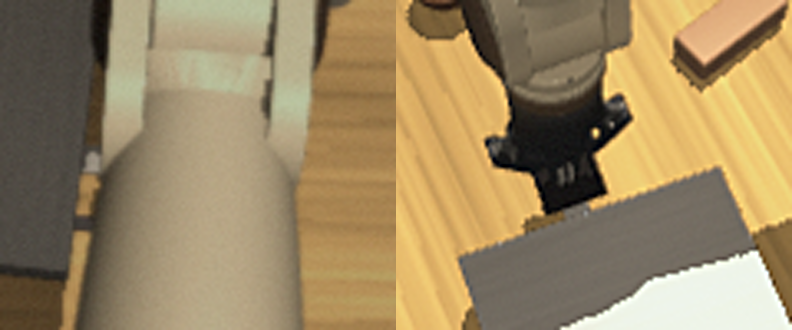

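The fingertips stand over the tread, at about (170,60) in the right half of the crop, and nothing touches yet. I'll feel my way down.

Converted, -1 cm / 75 = -0.0133, -0.8 cm / 75 = -0.0107.

Emit:
servo_tool(
  moves=[
    [-0.0027,0,-0.004,0],
    [-0.0027,0,-0.008,0],
    [-0.0027,0,-0.0107,0],
    [-0.0027,0,-0.0133,0],
    [-0.0027,0,-0.0133,0],
  ],
)

```text
time: 2.78
ee_pos: [0.5746, -0.0293, 0.0815]
tcp_rot: [180.0, 0.1, 84.7]
wrist_force: [0.2, -2.4, 4.4]
opening: -0.0
grasp_force: 2.4
```

Converted, -3.5 cm / 75 = -0.0467, -0.45 cm / 75 = -0.006.

Emit:
servo_tool(
  moves=[
    [0,-0.0013,-0.0067,0],
    [0,-0.0027,-0.0133,0],
    [0,-0.004,-0.02,0],
    [0,-0.0047,-0.0267,0],
    [0,-0.0053,-0.0333,0],
    [0,-0.006,-0.04,0],
    [0,-0.006,-0.044,0],
    [0,-0.006,-0.0467,0],
    [0,-0.006,-0.0467,0],
    [0,-0.006,-0.0467,0],
  ],
)

```text
time: 3.62
ee_pos: [0.5752, -0.0345, 0.0475]
tcp_rot: [179.9, 0.1, 84.7]
wrist_force: [-1.0, -6.5, 8.9]
opening: 0.0004
grasp_force: 5.0
```

Converted, -0.3 cm / 75 = -0.004, -0.2 cm / 75 = -0.0027.

Emit:
servo_tool(
  moves=[
    [0,-0.0027,-0.0013,0],
    [0,-0.004,-0.0027,0],
    [0,-0.004,-0.004,0],
    [0,-0.004,-0.004,0],
  ],
)

```text
time: 3.95
ee_pos: [0.5755, -0.0355, 0.0449]
tcp_rot: [179.8, -0.1, 84.8]
wrist_force: [-0.7, 3.4, 10.2]
opening: 0.0001
grasp_force: 4.6
```

Converted, -0.2 cm / 75 = -0.0027, -0.1 cm / 75 = -0.0013.

Emit:
servo_tool(
  moves=[
    [0,0.0013,-0.0013,0],
    [0,0.0013,-0.0027,0],
    [0,0.0013,-0.0027,0],
  ],
)

```text
time: 4.2
ee_pos: [0.5764, -0.0354, 0.0445]
tcp_rot: [179.7, -0.0, 84.7]
wrist_force: [-0.9, -2.5, 20.6]
opening: 0.0002
grasp_force: 9.7
```

Emit:
servo_tool(
  moves=[
    [-0.0027,0.0003,0.0013,0],
    [-0.0067,0.0007,0.0013,0],
    [-0.0107,0.0009,0.0013,0],
    [-0.0147,0.0013,0.0013,0],
    [-0.0187,0.0017,0.0013,0],
    [-0.0213,0.002,0.0013,0],
    [-0.0213,0.002,0.0013,0],
  ],
)

```text
time: 4.78
ee_pos: [0.5603, -0.034, 0.0447]
tcp_rot: [179.7, -0.0, 84.7]
wrist_force: [1.9, -1.7, 12.7]
opening: 0.0001
grasp_force: 6.5
```

Converted, -0.4 cm / 75 = -0.0053, -0.2 cm / 75 = -0.0027.

Emit:
servo_tool(
  moves=[
    [-0.0027,0.0003,0,0],
    [-0.0053,0.0005,0,0],
    [-0.0053,0.0005,0,0],
  ],
)

```text
time: 5.03
ee_pos: [0.5572, -0.0337, 0.0448]
tcp_rot: [179.6, -0.0, 84.7]
wrist_force: [6.6, -1.3, 10.7]
opening: -0.0
grasp_force: 5.3
```

Converted, -0.4 cm / 75 = -0.0053, -0.2 cm / 75 = -0.0027.

Emit:
servo_tool(
  moves=[
    [-0.0027,0.0003,0,0],
    [-0.0053,0.0005,0,0],
    [-0.0053,0.0005,0,0],
  ],
)

```text
time: 5.28
ee_pos: [0.5532, -0.0333, 0.0448]
tcp_rot: [179.6, -0.0, 84.7]
wrist_force: [5.7, -1.4, 10.9]
opening: -0.0002
grasp_force: 5.4
```

Converted, -0.5 cm / 75 = -0.0067, -0.4 cm / 75 = -0.0053.

Emit:
servo_tool(
  moves=[
    [-0.0027,0.0003,0,0],
    [-0.0053,0.0005,0,0],
    [-0.0067,0.0007,0,0],
    [-0.0067,0.0007,0,0],
  ],
)

```text
time: 5.62
ee_pos: [0.5484, -0.0328, 0.0448]
tcp_rot: [179.6, -0.0, 84.7]
wrist_force: [6.1, -2.6, 10.4]
opening: -0.0002
grasp_force: 5.3
```

Run:
```python
from h import *
a=snap('top','t2.png')[120:270,210:410];b=snap('side','s2.png')[130:330,230:400]
cv2.imwrite('pics/c3.png',np.hstack([cv2.resize(i,(390,340),interpolation=2) for i in(a,b)]))
```

```text
(no output)
```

View pics/c3.png

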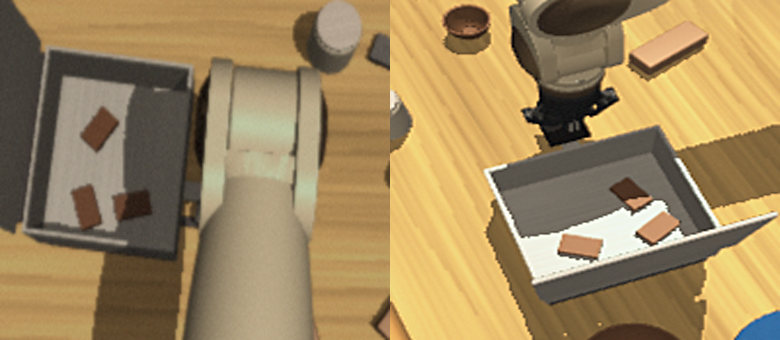

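Seen from the top the lid stands open, at the left of the bin. The tread is hidden under the arm. I'll keep sliding until the dish wall is felt.

Converted, -0.3 cm / 75 = -0.004, -0.2 cm / 75 = -0.0027.

Emit:
servo_tool(
  moves=[
    [-0.0027,0.0003,0,0],
    [-0.004,0.0004,0,0],
    [-0.004,0.0004,0,0],
  ],
)

```text
time: 5.97
ee_pos: [0.5466, -0.0326, 0.0453]
tcp_rot: [179.4, -0.0, 84.7]
wrist_force: [11.5, -1.3, 9.2]
opening: 0.0003
grasp_force: 7.8
```

Converted, 0.6 cm / 75 = 0.008, 0.4 cm / 75 = 0.0053.

Emit:
servo_tool(
  moves=[
    [0,0,0.0027,0],
    [0,0,0.0053,0],
    [0,0,0.008,0],
    [0,0,0.008,0],
    [0,0,0.008,0],
  ],
)

```text
time: 6.38
ee_pos: [0.5454, -0.0324, 0.0495]
tcp_rot: [179.6, -0.0, 84.7]
wrist_force: [12.8, -0.7, 0.8]
opening: -0.0
grasp_force: 5.6
```

Converted, 18 cm / 75 = 0.24, 16 cm / 75 = 0.2133.

Emit:
servo_tool(
  moves=[
    [0.002,0,0.0013,0],
    [0.004,0,0.004,0],
    [0.0067,0,0.0133,0],
    [0.0067,0,0.0267,0],
    [0.0067,0,0.0533,0],
    [0.0067,0,0.0933,0],
    [0.0067,0,0.1333,0],
    [0.0067,0,0.1733,0],
    [0.0067,0,0.2133,0],
    [0.0067,0,0.24,0],
    [0.0067,0,0.24,0],
  ],
)

```text
time: 7.3
ee_pos: [0.5484, -0.0322, 0.234]
tcp_rot: [179.6, -0.0, 84.7]
wrist_force: [0.4, -0.2, 0.3]
opening: -0.0001
grasp_force: 0.0
```

Converted, -24.2 cm / 75 = -0.3227, -22.5 cm / 75 = -0.3, 0.942 rad / 3.1416 = 0.2998.

Emit:
servo_tool(
  moves=[
    [-0.024,-0.0453,0,0.035],
    [-0.048,-0.0907,-0.0133,0.07],
    [-0.072,-0.136,-0.0267,0.105],
    [-0.096,-0.1813,-0.0533,0.1401],
    [-0.12,-0.2267,-0.08,0.1751],
    [-0.144,-0.272,-0.1067,0.2101],
    [-0.16,-0.3,-0.1333,0.2451],
    [-0.17,-0.3227,-0.16,0.2801],
    [-0.17,-0.3227,-0.1733,0.2998],
    [-0.17,-0.3227,-0.2,0.2998],
    [-0.17,-0.3227,-0.2133,0.2998],
    [-0.17,-0.3227,-0.2133,0.2998],
    [-0.17,-0.3227,-0.2133,0.2998],
  ],
  claw=0.1,
)

```text
time: 8.38
ee_pos: [0.4197, -0.2738, 0.0683]
tcp_rot: [-180.0, -0.1, 138.7]
wrist_force: [0.2, -0.5, -0.9]
opening: 0.0768
grasp_force: 0.0
```

Run:
```python
from h import *
a=snap('top','t3.png')[150:330,290:490];b=snap('side','s3.png')[70:250,230:430]
cv2.imwrite('pics/c4.png',np.hstack([cv2.resize(i,(390,351),interpolation=2) for i in(a,b)]));o=get_obs();print(o['ee_pos'],o['tcp_rot'],o['q'])
```

```text
[ 0.42049469 -0.27417833  0.06940154] [1.79989367e+02 6.77167308e-02 1.38723153e+02] [-3.31063726e+01 -1.66424173e+00 -1.46298528e+01  7.69658484e+01
  9.01338177e-04  8.17046831e+00]
```

View pics/c4.png

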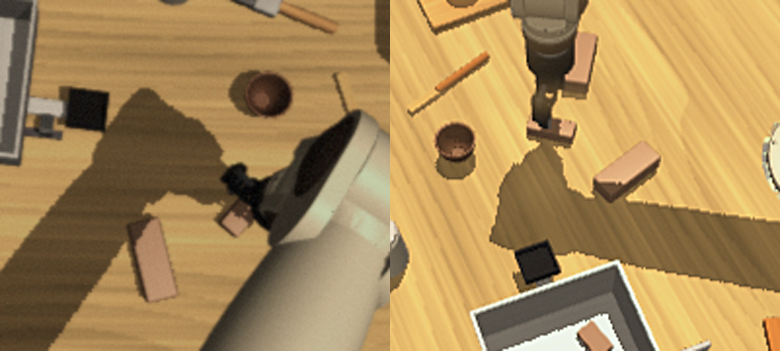

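The bin is open by itself with the pedal under its catch (tread at about (85,110) in the left crop). The fingers straddle the offcut. Now I'll go down and grip.

Converted, -6 cm / 75 = -0.08, -5.2 cm / 75 = -0.0693.

Emit:
servo_tool(
  moves=[
    [0,0,-0.0267,0],
    [0,0,-0.0533,0],
    [0,0,-0.0693,0],
    [0,0,-0.08,0],
    [0,0,-0.08,0],
    [0,0,-0.08,0],
  ],
)

```text
time: 8.98
ee_pos: [0.4202, -0.2743, 0.0089]
tcp_rot: [180.0, 0.0, 138.7]
wrist_force: [-0.0, 0.1, 0.3]
opening: 0.0771
grasp_force: 0.0
```

Emit:
servo_tool(
  moves=[
    [0,0,0,0],
    [0,0,0,0],
    [0,0,0,0],
    [0,0,0,0],
    [0,0,0,0],
    [0,0,0,0],
    [0,0,0,0],
    [0,0,0,0],
  ],
  claw=1,
  force=40,
)

```text
time: 9.65
ee_pos: [0.4204, -0.2746, 0.0092]
tcp_rot: [180.0, 0.1, 138.7]
wrist_force: [-1.4, -0.5, 7.0]
opening: 0.0332
grasp_force: 40.8
```

Converted, 40.4 cm / 75 = 0.5387, 39.3 cm / 75 = 0.524, -0.942 rad / 3.1416 = -0.2998.

Emit:
servo_tool(
  moves=[
    [0,0,0.0267,0],
    [0,0,0.0667,0],
    [0,0,0.12,0],
    [0,0,0.1733,0],
    [0,0,0.2267,0],
    [0.0133,0.032,0.2667,-0.0318],
    [0.0333,0.08,0.2933,-0.0637],
    [0.0533,0.128,0.32,-0.0955],
    [0.0733,0.176,0.32,-0.1273],
    [0.0933,0.224,0.32,-0.1592],
    [0.112,0.268,0.32,-0.191],
    [0.1307,0.3133,0.32,-0.2228],
    [0.1493,0.3573,0.32,-0.2546],
    [0.168,0.4027,0.32,-0.2865],
    [0.1867,0.4467,0.32,-0.2998],
    [0.2053,0.492,0.32,-0.2998],
    [0.2187,0.524,0.32,-0.2998],
    [0.2253,0.5387,0.32,-0.2998],
    [0.2253,0.5387,0.32,-0.2998],
    [0.2253,0.5387,0.32,-0.2998],
  ],
)

```text
time: 11.32
ee_pos: [0.5888, 0.1298, 0.2477]
tcp_rot: [-179.9, 0.0, 84.8]
wrist_force: [0.5, -0.5, -1.4]
opening: 0.0329
grasp_force: 40.4
```

Converted, -13 cm / 75 = -0.1733, -11.5 cm / 75 = -0.1533.

Emit:
servo_tool(
  moves=[
    [0,0,-0.04,0],
    [0,0,-0.08,0],
    [0,0,-0.12,0],
    [0,0,-0.1533,0],
    [0,0,-0.1733,0],
    [0,0,-0.1733,0],
    [0,0,-0.1733,0],
  ],
)

```text
time: 11.9
ee_pos: [0.5884, 0.1284, 0.1184]
tcp_rot: [-180.0, 0.0, 84.6]
wrist_force: [0.5, 0.6, -1.2]
opening: 0.0332
grasp_force: 40.3
```

Emit:
servo_tool(
  moves=[
    [0,0,0,0],
    [0,0,0,0],
    [0,0,0,0],
    [0,0,0,0],
    [0,0,0,0],
    [0,0,0,0],
    [0,0,0,0],
  ],
  claw=0.3,
)

```text
time: 12.48
ee_pos: [0.589, 0.1298, 0.1184]
tcp_rot: [180.0, 0.0, 84.7]
wrist_force: [-0.6, 0.5, 0.4]
opening: 0.0599
grasp_force: 0.0
```

Converted, -16.3 cm / 75 = -0.2173, -15 cm / 75 = -0.2.

Emit:
servo_tool(
  moves=[
    [0,0,0.04,0],
    [0,0,0.08,0],
    [0,0,0.1333,0],
    [0,0,0.1867,0],
    [0,-0.04,0.2,0],
    [0,-0.0933,0.2,0],
    [-0.0133,-0.1467,0.2,0],
    [-0.0267,-0.2,0.2,0],
    [-0.0427,-0.2173,0.2,0],
    [-0.0427,-0.2173,0.2,0],
    [-0.0427,-0.2173,0.2,0],
  ],
)

```text
time: 13.4
ee_pos: [0.5567, -0.034, 0.2687]
tcp_rot: [180.0, -0.0, 84.6]
wrist_force: [-0.3, -1.4, 0.6]
opening: 0.0599
grasp_force: 0.0
```

Run:
```python
from h import *
a=snap('top','t4.png')[120:270,210:410];b=snap('side','s4.png')[130:330,230:400]
cv2.imwrite('pics/c5.png',np.hstack([cv2.resize(i,(390,340),interpolation=2) for i in(a,b)]));o=get_obs();print(o['time'],o['ee_pos'],o['tcp_rot'],o['opening'])
```

```text
13.5 [ 0.55721246 -0.0326848   0.26827662] [ 1.79990522e+02 -1.17619164e-02  8.47464177e+01] 0.059836233310315096
```

View pics/c5.png

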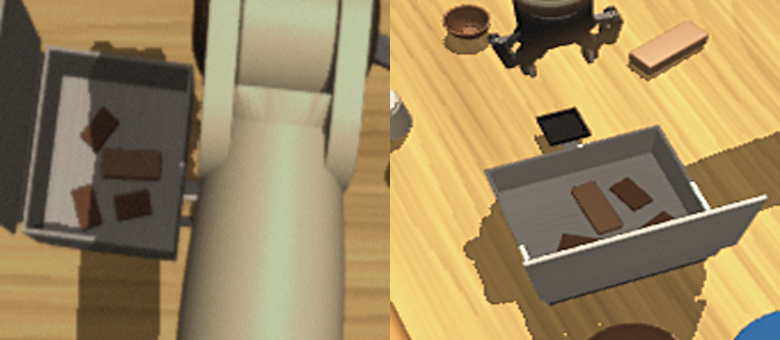

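The offcut lies in the bin (left crop (130,163)), the lid is still up, and the tread is visible at (563,127). I'll measure the tread before pressing.

Run:
```python
from h import *
S=cv2.imread('pics/s4.png');m=np.zeros((400,640),np.uint8);m[185:220,285:325]=(S[185:220,285:325].max(2)<45)*255
c=max(cv2.findContours(m,0,2)[0],key=cv2.contourArea);r=cv2.minAreaRect(c);b=cv2.boxPoints(r);print(r,cv2.contourArea(c))
print(onz('side',r[0],.057),[onz('side',p,.057)[:2].round(3).tolist() for p in b])
```

```text
((305.1000061035156, 204.29998779296875), (17.076295852661133, 18.34120750427246), 71.56504821777344) 280.5
[ 0.56106706 -0.03136989  0.057     ] [[0.585, -0.063], [0.529, -0.057], [0.537, -0.001], [0.593, -0.006]]
```

Converted, -19.3 cm / 75 = -0.2573, 0.45 cm / 75 = 0.006.

Emit:
servo_tool(
  moves=[
    [0.006,0.0013,0,0],
    [0.006,0.0013,-0.04,0],
    [0.006,0.0013,-0.08,0],
    [0.006,0.0013,-0.12,0],
    [0.006,0.0013,-0.16,0],
    [0.006,0.0013,-0.2,0],
    [0.006,0.0013,-0.2333,0],
    [0.006,0.0013,-0.2573,0],
    [0.006,0.0013,-0.2573,0],
    [0.006,0.0013,-0.2573,0],
  ],
  claw=1,
)

```text
time: 14.33
ee_pos: [0.5613, -0.0313, 0.0746]
tcp_rot: [-179.9, 0.0, 84.8]
wrist_force: [0.5, 0.0, -0.2]
opening: 0.0001
grasp_force: 0.0
```

Emit:
servo_tool(
  moves=[
    [0,0,-0.0067,0],
    [0,0,-0.0133,0],
    [0,0,-0.02,0],
    [0,0,-0.0267,0],
    [0,0,-0.032,0],
    [0,0,-0.0347,0],
    [0,0,-0.0347,0],
    [0,0,-0.0347,0],
  ],
)

```text
time: 15.0
ee_pos: [0.5614, -0.0323, 0.0493]
tcp_rot: [-180.0, 0.0, 84.7]
wrist_force: [0.2, 0.3, 0.4]
opening: 0.0001
grasp_force: 0.0
```

Converted, -0.5 cm / 75 = -0.0067, -0.4 cm / 75 = -0.0053.

Emit:
servo_tool(
  moves=[
    [0,0,-0.0013,0],
    [0,0,-0.0027,0],
    [0,0,-0.004,0],
    [0,0,-0.0053,0],
    [0,0,-0.0067,0],
    [0,0,-0.0067,0],
  ],
)

```text
time: 15.5
ee_pos: [0.5623, -0.0324, 0.0457]
tcp_rot: [179.9, 0.0, 84.7]
wrist_force: [-1.1, 0.1, 8.7]
opening: -0.0
grasp_force: 4.6
```

Converted, -0.3 cm / 75 = -0.004, -0.2 cm / 75 = -0.0027.

Emit:
servo_tool(
  moves=[
    [0,0,-0.0013,0],
    [0,0,-0.0027,0],
    [0,0,-0.004,0],
    [0,0,-0.004,0],
  ],
)

```text
time: 15.83
ee_pos: [0.5637, -0.0325, 0.0448]
tcp_rot: [179.6, -0.0, 84.7]
wrist_force: [-0.3, -1.2, 18.7]
opening: -0.0001
grasp_force: 9.2
```

Converted, 1.7 cm / 75 = 0.0227, -0.05 cm / 75 = -0.0007.

Emit:
servo_tool(
  moves=[
    [0.0027,-0.0003,0.0013,0],
    [0.0067,-0.0007,0.0013,0],
    [0.0107,-0.0009,0.0013,0],
    [0.0147,-0.0013,0.0013,0],
    [0.0187,-0.0017,0.0013,0],
    [0.0227,-0.002,0.0013,0],
    [0.0227,-0.002,0.0013,0],
  ],
)

```text
time: 16.42
ee_pos: [0.5784, -0.0338, 0.0447]
tcp_rot: [180.0, 0.0, 84.7]
wrist_force: [-10.2, -0.0, 21.0]
opening: 0.0005
grasp_force: 9.9
```

Converted, 0.4 cm / 75 = 0.0053, 0.2 cm / 75 = 0.0027.

Emit:
servo_tool(
  moves=[
    [0.0027,-0.0003,0,0],
    [0.0053,-0.0005,0,0],
    [0.0053,-0.0005,0,0],
  ],
)

```text
time: 16.67
ee_pos: [0.5816, -0.0343, 0.0447]
tcp_rot: [-180.0, 0.0, 84.7]
wrist_force: [-14.1, -0.3, 22.0]
opening: 0.0003
grasp_force: 10.9
```

Converted, -0.2 cm / 75 = -0.0027, 0.15 cm / 75 = 0.002.

Emit:
servo_tool(
  moves=[
    [-0.0013,0,0.0013,0],
    [-0.0027,0,0.002,0],
    [-0.0027,0,0.0027,0],
  ],
)

```text
time: 16.92
ee_pos: [0.5809, -0.0342, 0.0459]
tcp_rot: [179.9, 0.0, 84.7]
wrist_force: [-3.1, -0.4, 9.2]
opening: -0.0001
grasp_force: 4.6
```

Converted, 0.6 cm / 75 = 0.008, 0.4 cm / 75 = 0.0053.

Emit:
servo_tool(
  moves=[
    [0.0027,-0.0003,0,0],
    [0.0053,-0.0005,0,0],
    [0.008,-0.0008,0,0],
    [0.008,-0.0008,0,0],
  ],
)

```text
time: 17.25
ee_pos: [0.5862, -0.0348, 0.0453]
tcp_rot: [-180.0, 0.0, 84.7]
wrist_force: [-6.3, 0.3, 8.9]
opening: 0.0001
grasp_force: 4.7
```

Emit:
servo_tool(
  moves=[
    [0.0027,-0.0003,0,0],
    [0.004,-0.0004,0,0],
    [0.004,-0.0004,0,0],
  ],
)

```text
time: 17.5
ee_pos: [0.5886, -0.0351, 0.0451]
tcp_rot: [-179.9, 0.0, 84.7]
wrist_force: [-7.9, -0.4, 8.7]
opening: -0.0001
grasp_force: 6.0
```

Converted, 0.9 cm / 75 = 0.012, 0.7 cm / 75 = 0.0093.

Emit:
servo_tool(
  moves=[
    [0,0,0.002,0],
    [0,0,0.004,0],
    [0,0,0.0067,0],
    [0,0,0.0093,0],
    [0,0,0.012,0],
    [0,0,0.012,0],
  ],
)

```text
time: 18.0
ee_pos: [0.5888, -0.0346, 0.0545]
tcp_rot: [-180.0, -0.0, 84.8]
wrist_force: [-6.9, 2.2, 9.0]
opening: -0.0
grasp_force: 5.8
```

The pedal is clear of the lip and rising with the finger, so I'll ease it up.

Converted, 2.1 cm / 75 = 0.028, 1.95 cm / 75 = 0.026.

Emit:
servo_tool(
  moves=[
    [0,0,0.0027,0],
    [0,0.0007,0.0053,0],
    [0,0.0007,0.008,0],
    [0,0.0013,0.0107,0],
    [0,0.0013,0.0133,0],
    [0,0.002,0.016,0],
    [0,0.0027,0.0187,0],
    [0,0.0027,0.0213,0],
    [0,0.0033,0.024,0],
    [0,0.004,0.026,0],
    [0,0.004,0.028,0],
    [0,0.004,0.028,0],
  ],
)

```text
time: 19.0
ee_pos: [0.589, -0.0314, 0.0751]
tcp_rot: [-180.0, -0.1, 84.8]
wrist_force: [-5.1, 3.7, 5.9]
opening: 0.0002
grasp_force: 5.0
```

Converted, 1.2 cm / 75 = 0.016, 1.05 cm / 75 = 0.014.

Emit:
servo_tool(
  moves=[
    [0,0.0007,0.002,0],
    [0,0.0013,0.004,0],
    [0,0.0013,0.006,0],
    [0,0.0013,0.008,0],
    [0,0.0013,0.01,0],
    [0,0.0013,0.012,0],
    [0,0.0013,0.014,0],
    [0,0.0013,0.016,0],
    [0,0.0013,0.016,0],
  ],
)

```text
time: 19.75
ee_pos: [0.5894, -0.031, 0.0863]
tcp_rot: [-180.0, 0.0, 84.7]
wrist_force: [-2.9, 0.8, 1.3]
opening: -0.0001
grasp_force: 1.3
```

Emit:
servo_tool(
  moves=[
    [-0.0027,0,0.0013,0],
    [-0.0053,0,0.004,0],
    [-0.008,0,0.008,0],
    [-0.0107,0,0.016,0],
    [-0.0107,0,0.04,0],
    [-0.0107,0,0.08,0],
    [-0.0107,0,0.1333,0],
    [-0.0267,-0.0533,0.1867,0],
    [-0.0533,-0.1067,0.2133,0],
    [-0.08,-0.16,0.2133,0],
    [-0.1067,-0.2133,0.2133,0],
    [-0.1067,-0.2667,0.2133,0],
    [-0.1067,-0.2667,0.2133,0],
    [-0.1067,-0.2667,0.2133,0],
  ],
)

```text
time: 20.92
ee_pos: [0.5082, -0.2351, 0.2471]
tcp_rot: [179.9, 0.1, 84.5]
wrist_force: [-0.9, 0.1, -1.1]
opening: 0.0001
grasp_force: 0.0
```

Run:
```python
from h import *
a=snap('top','t5.png')[60:270,140:440];b=snap('side','s5.png')[130:340,200:400]
cv2.imwrite('pics/c6.png',np.hstack([cv2.resize(a,(430,300)),cv2.resize(b,(340,357))[:300]]));o=get_obs();print(o['time'],o['ee_pos'])
```

```text
21.0167 [ 0.50906023 -0.23183796  0.24679445]
```

View pics/c6.png

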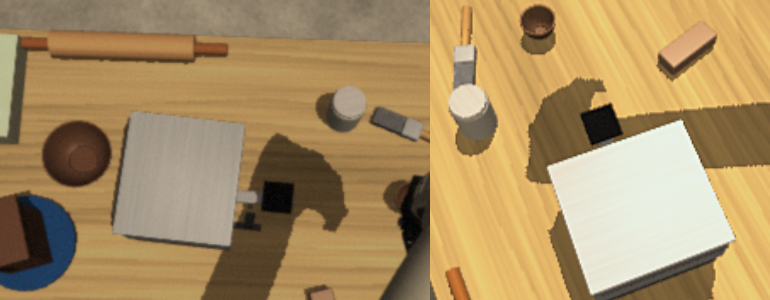

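The lid is shut (left crop (180,178)), the pedal is up at (278,197) and nothing is touching it. The bystanders in view haven't moved.

```bash
python3 -c "
from workcell import *
print(job_done())"
```

```text
the job is handed in; nothing more can be done
None
```

The job is handed in: the smallest offcut is in the reclaim bin, and the lid was eased shut with the pedal up and untouched; the hand-in call gave no verdict.

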